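# Level the desk shelf with its levelling foot and a spirit level

## Task

Lay the blue spirit level on the white desk shelf, about the middle of its length and flush along the raised rail at its back, and let go of it. Then turn the orange knob of the levelling foot until the bubble is centred between its two lines and the shelf is level. Finally let go of the knob, press down on the level's yellow thumb pad with about 10 newtons to prove that the bubble stays centred, and finish while still holding it pressed; leave the other things on the desk where they are.

Things in the scene. Friction and masses are not known exactly. Their poses are not given: they have to be found in the camera images.
- level_center (a point): Centre (half-way up) of the spirit level: loose blue bar with black ends, 180 mm long (its x), 26 wide (y), 44 high (z), about 0.25 kg, standing on the desk at first. On top: a yellow-green vial in the middle (to 52 mm above the underside), a yellow thumb pad near the +x end. Grip across the 26 mm, 12 mm or more above its underside to clear the shelf's rail. May point either way on the shelf.
- bubble (a joint): The pale bubble on the level's curved vial, as the slope (rad) that it shows: 0 = centred between the two black lines, positive = bubble toward the level's +x end (the thumb pad end). It goes to the higher end, 2.5 mm per 0.01 rad, and takes about 1.5 s to settle. Centred means within 0.012 (3 mm).
- thumb_top (a point): Middle of the top of the yellow thumb pad (34 mm along x by 20 mm) on the level, 62 mm from the level's middle toward its +x end, 56 mm above its underside. Sprung: it goes down 0.4 mm per newton, at most 7 mm (about 17 N), then stops hard. Axes as the level's.
- shelf_stop (a point): Point on the shelf's white top, at the foot of the front face of its aluminium back rail, mid-length. x: away from the robot, square to the rail; y: along the rail; z: square up from the top. The top is 280 mm long (y), reaches 144 mm from here to -x, about 75 mm over the desk; the rail is 8 mm high, as long as the shelf. A level flush against it has its centre at x = -13 mm here, long axis along y.
- riser: The shelf's fixed stand; origin on the desk under the middle of the shelf, axes as shelf_stop but z upright. The shelf pivots about a line along x on the leg at its +y end, 130 mm from the middle; the levelling foot is at its -y end, 180 mm from the middle. At the start the -y end is low by 0.017 to 0.046 rad. The shelf bears the pressing without giving way.
- foot_grip (a point): Middle of the orange bar of the levelling foot's knob, gripped from above: 46 mm long (this point's x), 14 mm thick (y), from 20 mm below to 12 mm above this point, on a round black collar 42 mm across; about 110 mm above the desk; z up along the knob's upright axis. It turns in place, keeping its height and upright stance.
- foot: The same knob: how it works. Origin on its axis, 26 mm below foot_grip, same axes. Clockwise seen from above raises the shelf's -y end, 0.035 rad of shelf slope per radian of the knob; 0.5 to 1.3 rad are needed. It is stiff (0.2 N m) and stays where it is left. Stops lie 0.2 rad or more below the start and 0.9 rad past level.
- stapler: Stapler, red and black, 139 x 34 x 52 mm high, a bystander; origin at the centre of its underside.
- tape_roll: Roll of brown tape lying flat, 92 mm across and 48 mm high, a bystander; origin at the centre of its underside.
- clip_tub: Dark round tub of paper clips, 62 mm across and 36 mm high, a bystander; origin at the centre of its underside.

How it is judged:
By the outcome, as a careful person would: the job done as asked, in the order asked, and still so for the second after the job is handed in, while the arm keeps its last pose, push and grip.
It also fails if it takes over 56 s, if anything falls off the work surface, if the arm or the gripper's body presses on something with over 40 N, if the wrist force passes 120 N, or if a joint passes its speed limit or range.

## Robot

A 6-joint arm with a two-finger parallel gripper is mounted at the origin on a cart in front of the work surface, level with it; the furniture and walls round the work are solid. World frame = base frame: x ahead of the robot, y to its left, z up, the work surface at z = 0. Lengths are in mm, angles in rad, forces in N, time in s.
With the tool pointing down it reaches from about 275 to 750 mm from the base axis. Payload 10.2 kg.
Tool frame: the origin (TCP) lies on the centre line of the jaws, within the pads' length; the fingertips stand 17 mm ahead of it and the grasp point (between the pads) lies 2 mm behind it; z points along the fingers, y is the line along which they close (so a half turn about z gives the same grasp; the last joint's range is limited). The gripper opens to 85 mm and grips with 20 to 120 N. Pads are 22 mm wide; open, the fingers measure 114 mm over their backs; the gripper's body (76 mm by 85 mm) begins 54 mm behind the grasp point. The pads swing forward as they close: fully open they stand 13 mm farther back than shut.
Start: joints at [-1.343, 0.313, 1.498, -0, 1.331, -0.223], TCP at [228.724, -472.564, 248.294] pointing down, gripper open.
Joint ranges: [-2.94, 2.94], [-0.97, 2.17], [0.19, 2.56], [-1.23, 4.37], [0.02, 3.11], [-2.88, 2.88]. Speed limits (rad/s): [2.39, 2.39, 3.01, 3.14, 3.14, 3.14].

## Interface

Orientations are given as a unit quaternion [w, x, y, z].
In Python, from rig import ctrl gives the robot as it stands. The module is installed in compiled form; this text tells all that it offers.
- The arm moves only by the shell command python3 -m jog 'ROWS' [FORCE]. ROWS is JSON, a list of rows, each an object with "delta_pos": the shift along the world's x, y, z in mm, a list of three; "angular": the turn, a rotation vector about the world's x, y, z in rad, a list of three; "fingers": the opening, from 0 (shut) to 1 (fully open). In form: [{"delta_pos": [tx, ty, tz], "angular": [rx, ry, rz], "fingers": fingers}, ...]. A call has 1 to 10 rows; each row is the pose to reach, as a shift and turn from the pose commanded when the call began; what a row does not reach only later rows make up. A row lasts 1/8 s, in which the tool goes at most 62.5 mm and 10.7 degrees, less where a joint would pass 70% of its speed; a pose out of reach is approached as far as the arm can. A call with a gripper value outside its range is refused whole. The fingers move at their own pace and stop on an object; FORCE is the grip in N (left out, the last holds). Time passes only in rows, so rows that repeat a pose let the fingers close. It gives the time, the measured TCP pose, the force, the opening and the grip force at its end, in the units of the state.
- ctrl.sense(): the state, without advancing time (a new reading comes with each control period).
- ctrl.capture(name): name is "scene" or "top" or "wrist"; returns a dict with "pixels" (480x640x3 uint8, blue, green, red), "fx", "fy", "cx", "cy" (pixels), "R" (3x3) and "t" (3): a world point X has camera coordinates R X + t. Camera axes: x right, y down, z forward; pixel columns grow to the right and rows downward; lengths in mm; the calibration is good to about 2 mm. A picture is of the moment at which its call begins. There is no depth.
- ctrl.finish_job(): hands the job in; it is judged then, once.
The state is a dict: "time_s": time; "joints": joint angles; "dq": joint speeds; "tau": joint torques, N m; "eef_pos": TCP position; "ee_rot": TCP orientation; "force": force on the tool from outside, world axes, zero at the start; "wrist_torque": the same for the moment, N m; "grip_width": opening from 0.0 (shut) to 1.0 (fully open); "grip_force": force on a finger pad.
Only numpy, scipy, OpenCV 4.12 (cv2) and the standard library are available. Lean on these libraries where they do the work, as an engineer would, in place of code of your own. Each camera call takes 0.05 s, during which the arm holds its last target. There are 200 camera calls.

## Working session

There is one attempt and no reset: what is moved stays moved. The work goes in short steps, Python scripts to look and compute and a shell command to move; the robot and the scene stay as the last step left them, time stands still between calls to the robot, and variables do not carry over. Pictures are saved under pics/ and viewed, at most 10 in all, crops included, and the job is handed in when it is done.

```bash
mkdir -p pics; cat > h.py <<'E'
import cv2,numpy as np,pickle
from rig import ctrl
def snap(cam,name):
    c=ctrl.capture(cam); cv2.imwrite(f'pics/{name}.png',c['pixels']); pickle.dump(c,open(f'pics/{name}.pkl','wb')); return c
def load(n): return pickle.load(open(f'pics/{n}.pkl','rb'))
def ray(c,u,v):
    R=np.array(c['R']);t=np.array(c['t']); d=R.T@np.array([(u-c['cx'])/c['fx'],(v-c['cy'])/c['fy'],1]); return -R.T@t,d/np.linalg.norm(d)
def atz(c,u,v,z):
    o,d=ray(c,u,v); return o+d*(z-o[2])/d[2]
def tri(*obs):
    A=np.zeros((3,3));b=np.zeros(3)
    for c,u,v in obs:
        o,d=ray(c,u,v);P=np.eye(3)-np.outer(d,d);A+=P;b+=P@o
    x=np.linalg.solve(A,b); return x,[np.linalg.norm((np.eye(3)-np.outer(d,d))@(x-o)) for o,d in [ray(*q) for q in obs]]
def proj(c,X):
    p=np.array(c['R'])@X+np.array(c['t']); return c['fx']*p[0]/p[2]+c['cx'],c['fy']*p[1]/p[2]+c['cy']
E
python3 - <<'E'
from h import *
np.set_printoptions(precision=3,suppress=True)
for n in ['scene','top','wrist']:
    c=snap(n,n+'0'); print(n,c['fx'],-np.array(c['R']).T@c['t'])
s=ctrl.sense(); print(s)
E
```

```text
scene 489.5533550980913 [-163.311  896.236  634.992]
top 542.2818667302532 [ 308.272   77.996 1547.967]
wrist 426.832966304983 [ 290.745 -442.797  372.014]
{'time_s': 0.15, 'joints': array([-1.343,  0.313,  1.498, -0.   ,  1.331, -0.223]), 'dq': array([-0.   , -0.004, -0.003,  0.   ,  0.002,  0.   ]), 'tau': array([  0.001, -41.237, -25.979,  -0.   ,   0.003,   0.   ]), 'eef_pos': array([ 228.688, -472.377,  247.87 ]), 'ee_rot': array([-0.001,  0.975,  0.224, -0.   ]), 'force': array([-0.093,  0.337,  0.454]), 'wrist_torque': array([-0.036, -0.034,  0.028]), 'grip_force': 0.0, 'grip_width': 0.9977323574474378}
```

View pics/top0.png

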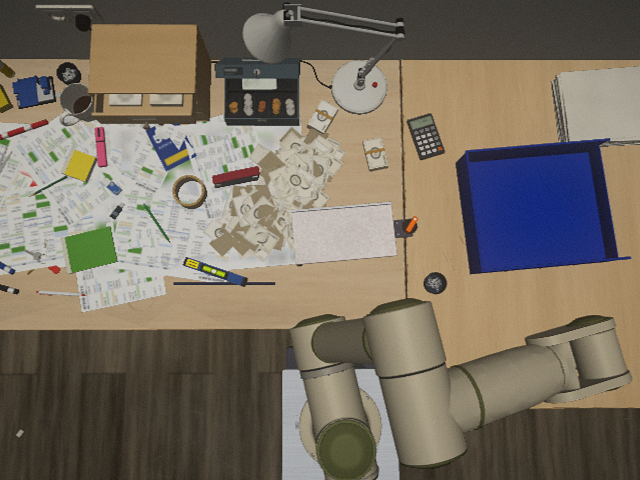

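View pics/scene0.png

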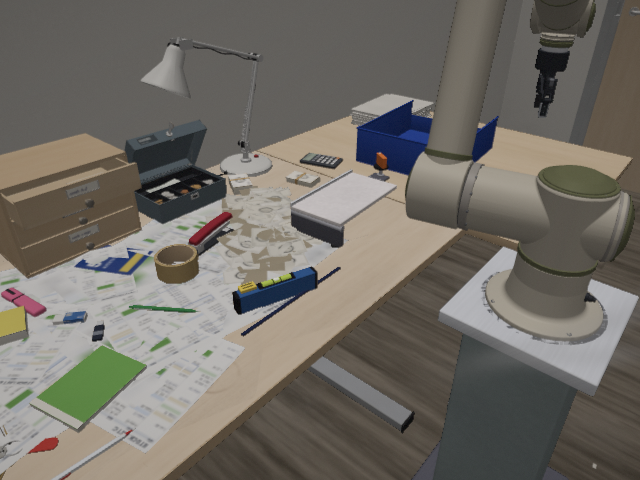

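The top view shows the level at about (215,271) with its yellow pad at the left (191,264). The shelf is at (291–396, 204–264), the knob at (411,225), the tape at (190,191), and the tub probably at (435,283). The scene view shows the level at (275,289), the shelf at (345,205) and the knob at (381,162). I'll enlarge both.

```bash
python3 - <<'E'
from h import *
t=cv2.imread('pics/top0.png')[195:290,175:425]; cv2.imwrite('pics/topc.png',cv2.resize(t,None,fx=3.2,fy=3.2,interpolation=cv2.INTER_CUBIC))
t=cv2.imread('pics/scene0.png')[145:320,225:405]; cv2.imwrite('pics/scenec.png',cv2.resize(t,None,fx=3.4,fy=3.4,interpolation=cv2.INTER_CUBIC))
E
```

```text
(no output)
```

View pics/topc.png

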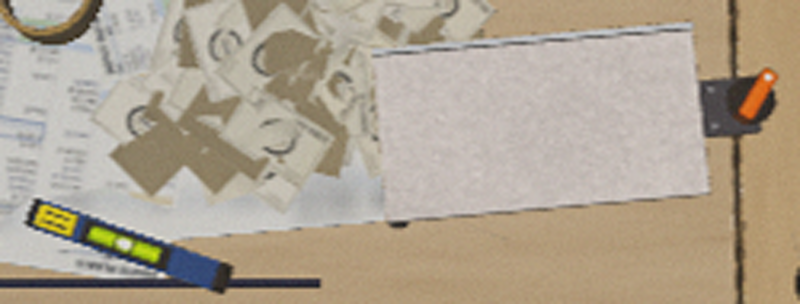

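View pics/scenec.png

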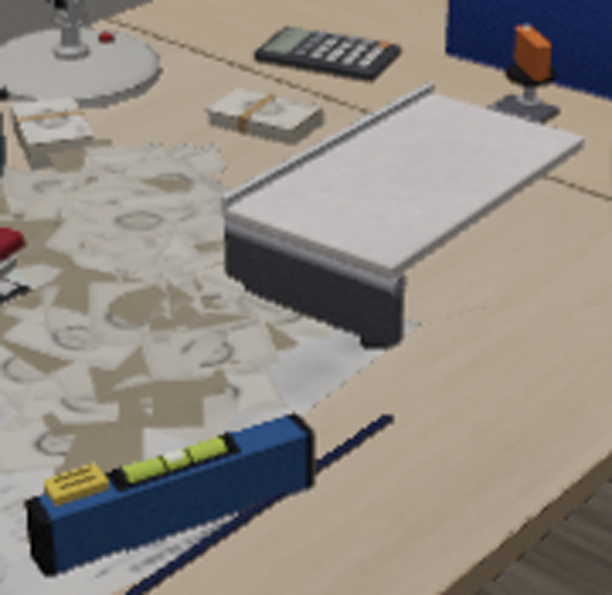

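```bash
python3 - <<'E'
from h import *
np.set_printoptions(precision=1,suppress=True)
T=load('top0');S=load('scene0')
P=dict(vial=((125,244),(176,456)),pad=((55,217),(77,480)),sBL=((375,56),(232,213)),sBR=((693,31),(437,95)),sFL=((387,220),(392,268)),sFR=((709,193),(582,142)),knob=((757,94),(533,40)))
for k,(a,b) in P.items():
    x,r=tri((T,175+a[0]/3.2,195+a[1]/3.2),(S,225+b[0]/3.4,145+b[1]/3.4)); print(k,x,np.array(r))
t=lambda a,z:atz(T,175+a[0]/3.2,195+a[1]/3.2,z)
print('vial z52',t((125,244),52),'pad z56',t((55,217),56),'lvl ends z44',t((34,213),44),t((227,278),44))
for k,z in dict(sBL=75+4,sBR=71,sFL=79,sFR=71).items(): print(k,t(P[k][0],z))
print('knob ends',t((768,73),122),t((744,116),122))
E
```

```text
vial [418.5 347.   48.6] [0.3 0.3]
pad [440.6 406.   53.8] [1.5 1.5]
sBL [578.6 130.9  68.4] [1.6 1.6]
sBR [ 602.5 -145.9   62.2] [1. 1.]
sFL [437.1 120.7  71.8] [0.2 0.2]
sFR [ 462.1 -156.3   59.3] [0.6 0.6]
knob [ 538.8 -190.   115.5] [0.3 0.3]
vial z52 [418.5 346.6  52. ] pad z56 [441.5 406.5  56. ] lvl ends z44 [446.  427.4  44. ] [389.7 259.5  44. ]
sBL [578.  131.5  79. ]
sBR [ 601.6 -144.    71. ]
sFL [436.7 120.6  79. ]
sFR [ 460.4 -154.7   71. ]
knob ends [ 555.8 -198.4  122. ] [ 519.5 -177.3  122. ]
```

```bash
python3 -m jog '[{"delta_pos":[60,50,0],"angular":[0,0,0.18],"fingers":1},{"delta_pos":[95,100,0],"angular":[0,0,0.35],"fingers":1},{"delta_pos":[125,155,0],"angular":[0,0,0.5],"fingers":1},{"delta_pos":[150,210,0],"angular":[0,0,0.65],"fingers":1},{"delta_pos":[170,265,0],"angular":[0,0,0.79],"fingers":1},{"delta_pos":[185,322,0],"angular":[0,0,0.79],"fingers":1},{"delta_pos":[195,380,0],"angular":[0,0,0.79],"fingers":1},{"delta_pos":[200,440,0],"angular":[0,0,0.79],"fingers":1},{"delta_pos":[200,500,0],"angular":[0,0,0.79],"fingers":1},{"delta_pos":[200,560,0],"angular":[0,0,0.79],"fingers":1}]'
```

```text
time_s: 1.4
eef_pos: [428.3, 89.4, 248.3]
ee_rot: [0.0, 0.814, 0.581, 0.0]
force: [0.9, -0.5, 0.1]
grip_width: 0.998
grip_force: 0.0
```

```bash
python3 -c "
from h import *; snap('wrist','w1')"
python3 -m jog '[{"delta_pos":[0,60,-10],"angular":[0,0,0],"fingers":1},{"delta_pos":[-2,120,-20],"angular":[0,0,0],"fingers":1},{"delta_pos":[-5,180,-30],"angular":[0,0,0],"fingers":1},{"delta_pos":[-8,230,-50],"angular":[0,0,0],"fingers":1},{"delta_pos":[-10,257,-68],"angular":[0,0,0],"fingers":1},{"delta_pos":[-10,257,-68],"angular":[0,0,0],"fingers":1}]'
python3 - <<'E'
from h import *
c=snap('wrist','w2'); 
a=load('w1')['pixels']; im=np.hstack([a,c['pixels']]); cv2.imwrite('pics/w12.png',cv2.resize(im,(800,300),interpolation=cv2.INTER_AREA))
E
```

```text
time_s: 2.2
eef_pos: [417.7, 345.3, 178.7]
ee_rot: [-0.0, 0.813, 0.582, -0.002]
force: [-0.1, -1.0, 0.3]
grip_width: 0.998
grip_force: 0.0
```

View pics/w12.png

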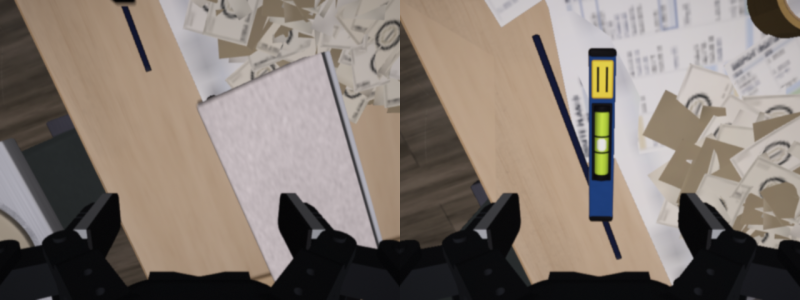

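The left panel (w1) shows the shelf's front-left corner at (199,103) and its back-left corner at the rail foot at (324,58). The right panel (w2) shows the level upright in the image: ends at (603,50) and (601,219), vial centre at (602,144), pad at (603,79), all at half-ish scale. I'll compute from these.

```bash
python3 - <<'E'
from h import *
np.set_printoptions(precision=1,suppress=True)
T=load('top0');S=load('scene0');A=load('w1');B=load('w2')
w=lambda c,a,z:atz(c,a[0]*1.6,a[1]*1.6,z)
tp=lambda a:(T,175+a[0]/3.2,195+a[1]/3.2)
for n,a,z in [('far',(202.5,49),44),('near',(200.5,219),44),('vial',(201.5,144),52),('pad',(202.5,79),56)]: print(n,w(B,a,z))
print(tri((B,201.5*1.6,144*1.6),tp((125,244)))[0],tri((B,202.5*1.6,79*1.6),tp((55,217)))[0])
for n,a,b in [('FL',(199,103),(387,220)),('BL',(323,58),(375,56))]:
    print(n,w(A,a,75),tri((A,a[0]*1.6,a[1]*1.6),tp(b)))
E
```

```text
far [449.2 430.1  44. ]
near [392.  265.9  44. ]
vial [420.5 347.6  52. ]
pad [440.8 405.3  56. ]
[419.5 347.   48.4] [440.9 405.4  61.4]
FL [440.4 125.4  75. ] (array([439.6, 122. ,  42.3]), [np.float64(0.39040959624331567), np.float64(0.3904095962431894)])
BL [579.5 127.7  75. ] (array([576.3, 129.9,  84.3]), [np.float64(1.586095804829783), np.float64(1.5860958048296867)])
```

```bash
python3 -m jog '[{"delta_pos":[1.6,2.8,-50],"angular":[0,0,0],"fingers":1},{"delta_pos":[1.6,2.8,-100],"angular":[0,0,0],"fingers":1},{"delta_pos":[1.6,2.8,-135],"angular":[0,0,0],"fingers":1},{"delta_pos":[1.6,2.8,-147],"angular":[0,0,0],"fingers":1},{"delta_pos":[1.6,2.8,-147],"angular":[0,0,0],"fingers":0.6},{"delta_pos":[1.6,2.8,-147],"angular":[0,0,0],"fingers":0},{"delta_pos":[1.6,2.8,-147],"angular":[0,0,0],"fingers":0},{"delta_pos":[1.6,2.8,-147],"angular":[0,0,0],"fingers":0},{"delta_pos":[1.6,2.8,-147],"angular":[0,0,0],"fingers":0},{"delta_pos":[1.6,2.8,-147],"angular":[0,0,0],"fingers":0}]' 40
```

```text
time_s: 3.5
eef_pos: [420.8, 347.6, 34.4]
ee_rot: [0.0, 0.814, 0.581, 0.001]
force: [-1.7, -1.5, 6.4]
grip_width: 0.293
grip_force: 40.7
```

```bash
python3 -m jog '[{"delta_pos":[0,0,40],"angular":[0,0,0],"fingers":0},{"delta_pos":[0,0,95],"angular":[0,0,0],"fingers":0},{"delta_pos":[15,-40,115],"angular":[0,0,0.1],"fingers":0},{"delta_pos":[38,-90,120],"angular":[0,0,0.2],"fingers":0},{"delta_pos":[60,-145,120],"angular":[0,0,0.3],"fingers":0},{"delta_pos":[82,-200,120],"angular":[0,0,0.421],"fingers":0},{"delta_pos":[105,-255,120],"angular":[0,0,0.421],"fingers":0},{"delta_pos":[127,-308,120],"angular":[0,0,0.421],"fingers":0},{"delta_pos":[143,-350,115],"angular":[0,0,0.421],"fingers":0},{"delta_pos":[147,-356,110],"angular":[0,0,0.421],"fingers":0}]'
python3 - <<'E'
from h import *
snap('top','t3');snap('scene','s3');c=snap('wrist','w3')
im=np.vstack([cv2.resize(load('t3')['pixels'][190:290,280:440],(800,500))])
a=cv2.resize(c['pixels'],(400,300),interpolation=cv2.INTER_AREA); b=cv2.resize(load('s3')['pixels'][120:270,230:430],(400,300))
t=cv2.resize(load('t3')['pixels'][190:265,280:430],(600,300))
im=np.zeros((600,800,3),np.uint8); im[:300,:400]=a; im[:300,400:]=b; im[300:,:600]=t; cv2.imwrite('pics/m3.png',im); print(ctrl.sense()['eef_pos'],ctrl.sense()['force'])
E
```

```text
time_s: 4.75
eef_pos: [567.7, -11.2, 142.8]
ee_rot: [-0.0, 0.675, 0.737, -0.0]
force: [0.2, 0.7, -3.0]
grip_width: 0.294
grip_force: 40.6
[566.82795145  -8.05622001 142.85770529] [-0.453037    0.12542105 -3.68726062]
```

View pics/m3.png

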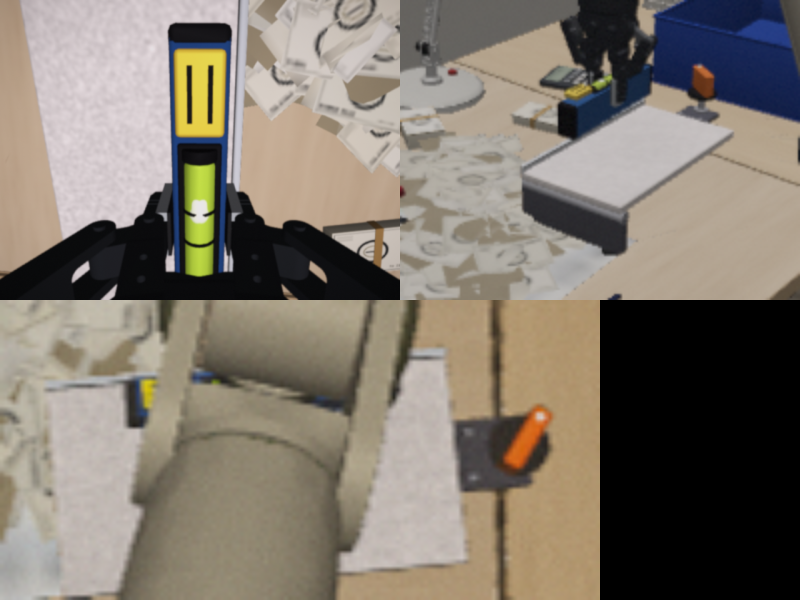

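The wrist view shows the level (right edge x≈230) parallel to the rail (x≈238–243) with a small gap. The bubble sits near the middle and the knob is clear. Lowering now, tilted to match the shelf.

```bash
python3 -m jog '[{"delta_pos":[0,0,-20],"angular":[0.03,0.003,0],"fingers":0},{"delta_pos":[0,0,-30],"angular":[0.03,0.003,0],"fingers":0},{"delta_pos":[0,0,-33],"angular":[0.03,0.003,0],"fingers":0},{"delta_pos":[0,0,-33],"angular":[0.03,0.003,0],"fingers":0}]'
python3 -m jog '[{"delta_pos":[0,0,-1.5],"angular":[0,0,0],"fingers":0},{"delta_pos":[0,0,-3],"angular":[0,0,0],"fingers":0},{"delta_pos":[0,0,-3],"angular":[0,0,0],"fingers":0}]'
```

```text
time_s: 5.4
eef_pos: [567.3, -8.5, 110.2]
ee_rot: [-0.011, 0.674, 0.739, 0.01]
force: [0.4, -1.2, -2.8]
grip_width: 0.299
grip_force: 40.5
time_s: 5.78
eef_pos: [567.3, -8.8, 107.3]
ee_rot: [-0.011, 0.674, 0.738, 0.01]
force: [0.2, -0.2, -3.2]
grip_width: 0.296
grip_force: 40.5
```

```bash
python3 -m jog '[{"delta_pos":[0,0,-1.5],"angular":[0,0,0],"fingers":0},{"delta_pos":[0,0,-2],"angular":[0,0,0],"fingers":0},{"delta_pos":[0,0,-2],"angular":[0,0,0],"fingers":0}]'
python3 -m jog '[{"delta_pos":[0,0,-1.5],"angular":[0,0,0],"fingers":0},{"delta_pos":[0,0,-2],"angular":[0,0,0],"fingers":0},{"delta_pos":[0,0,-2],"angular":[0,0,0],"fingers":0}]'
```

```text
time_s: 6.15
eef_pos: [567.4, -8.8, 105.5]
ee_rot: [-0.011, 0.674, 0.738, 0.01]
force: [-1.1, -0.7, 0.5]
grip_width: 0.3
grip_force: 41.0
time_s: 6.52
eef_pos: [567.4, -8.8, 105.5]
ee_rot: [-0.011, 0.674, 0.739, 0.01]
force: [-9.4, 0.5, 18.2]
grip_width: 0.295
grip_force: 43.4
```

```bash
python3 -m jog '[{"delta_pos":[0,0,1.7],"angular":[0,0,0],"fingers":0},{"delta_pos":[3,0.3,1.7],"angular":[0,0,0],"fingers":0},{"delta_pos":[6,0.5,1.7],"angular":[0,0,0],"fingers":0},{"delta_pos":[8,0.7,1.7],"angular":[0,0,0],"fingers":0},{"delta_pos":[8,0.7,1.7],"angular":[0,0,0],"fingers":0}]'
python3 -m jog '[{"delta_pos":[1.5,0.1,0],"angular":[0,0,0],"fingers":0},{"delta_pos":[3,0.2,0],"angular":[0,0,0],"fingers":0},{"delta_pos":[3,0.2,0],"angular":[0,0,0],"fingers":0}]'
```

```text
time_s: 7.15
eef_pos: [575.4, -8.2, 105.5]
ee_rot: [-0.011, 0.674, 0.739, 0.01]
force: [-3.7, 0.0, 7.5]
grip_width: 0.296
grip_force: 41.9
time_s: 7.52
eef_pos: [578.3, -8.0, 105.5]
ee_rot: [-0.011, 0.674, 0.739, 0.01]
force: [-4.6, -0.9, 6.6]
grip_width: 0.299
grip_force: 42.0
```

```bash
python3 -m jog '[{"delta_pos":[1,0.1,0],"angular":[0,0,0],"fingers":0},{"delta_pos":[2,0.2,0],"angular":[0,0,0],"fingers":0},{"delta_pos":[2,0.2,0],"angular":[0,0,0],"fingers":0}]'
python3 -m jog '[{"delta_pos":[1,0.1,0],"angular":[0,0,0],"fingers":0},{"delta_pos":[2,0.2,0],"angular":[0,0,0],"fingers":0},{"delta_pos":[2,0.2,0],"angular":[0,0,0],"fingers":0}]'
python3 -c "
from h import *;c=snap('wrist','w4');cv2.imwrite('pics/w4c.png',cv2.resize(c['pixels'][0:400,200:480],(560,600)))"
```

```text
time_s: 7.9
eef_pos: [579.3, -7.9, 105.6]
ee_rot: [-0.012, 0.674, 0.739, 0.009]
force: [-11.9, -2.0, 11.1]
grip_width: 0.298
grip_force: 42.5
time_s: 8.28
eef_pos: [579.5, -7.9, 105.6]
ee_rot: [-0.014, 0.674, 0.739, 0.007]
force: [-21.8, -3.5, 19.7]
grip_width: 0.296
grip_force: 43.5
```

View pics/w4c.png

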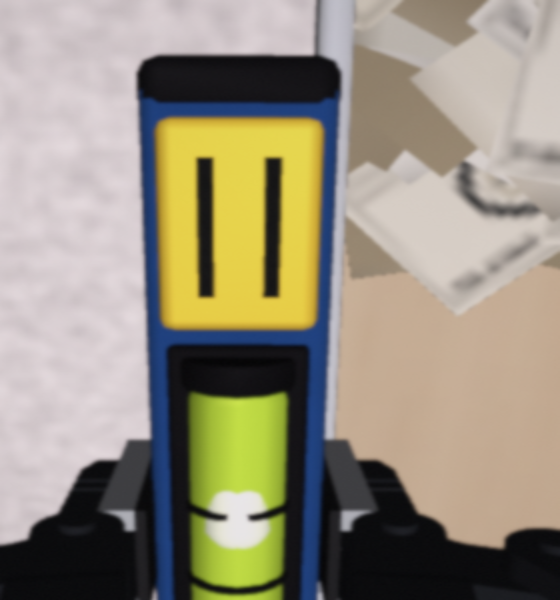

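```bash
python3 -m jog '[{"delta_pos":[-2,-0.2,0.5],"angular":[0,0,0],"fingers":0},{"delta_pos":[-2,-0.2,0.5],"angular":[0,0,0],"fingers":0.6},{"delta_pos":[-2,-0.2,0.5],"angular":[0,0,0],"fingers":0.7},{"delta_pos":[-2,-0.2,0.5],"angular":[0,0,0],"fingers":0.7},{"delta_pos":[-2,-0.2,0.5],"angular":[0,0,0],"fingers":0.7}]'
python3 -c "
from h import *;snap('wrist','w5')"
python3 -m jog '[{"delta_pos":[0,0,25],"angular":[0,0,0],"fingers":0.7},{"delta_pos":[0,0,70],"angular":[-0.03,-0.003,0],"fingers":0.7},{"delta_pos":[0,0,115],"angular":[-0.03,-0.003,0],"fingers":1},{"delta_pos":[-20,-50,125],"angular":[-0.03,-0.003,0.15],"fingers":1},{"delta_pos":[-35,-100,125],"angular":[-0.03,-0.003,0.3],"fingers":1},{"delta_pos":[-42,-150,125],"angular":[-0.03,-0.003,0.45],"fingers":1},{"delta_pos":[-42,-180,125],"angular":[-0.03,-0.003,0.6],"fingers":1},{"delta_pos":[-42,-180,125],"angular":[-0.03,-0.003,0.78],"fingers":1},{"delta_pos":[-42,-180,125],"angular":[-0.03,-0.003,0.96],"fingers":1},{"delta_pos":[-42,-180,125],"angular":[-0.03,-0.003,0.96],"fingers":1}]'
python3 - <<'E'
from h import *
c=snap('wrist','w6')
im=np.zeros((600,800,3),np.uint8);im[:480,:640]=c['pixels'];
s=snap('scene','s6')['pixels'][120:270,230:430]
im=np.hstack([cv2.resize(c['pixels'],(533,400)),cv2.resize(load('w5')['pixels'][:400,200:467],(267,400))])
im=np.vstack([im,np.zeros((200,800,3),np.uint8)]); im[400:,:267]=cv2.resize(s,(267,200)); cv2.imwrite('pics/m6.png',im)
E
```

```text
time_s: 8.95
eef_pos: [580.4, -7.6, 105.4]
ee_rot: [-0.011, 0.674, 0.738, 0.01]
force: [-0.5, -0.0, 0.1]
grip_width: 0.701
grip_force: 0.0
time_s: 10.25
eef_pos: [538.3, -187.7, 230.5]
ee_rot: [-0.004, 0.258, 0.966, -0.006]
force: [-0.1, -0.3, 0.5]
grip_width: 1.0
grip_force: 0.0
```

View pics/m6.png

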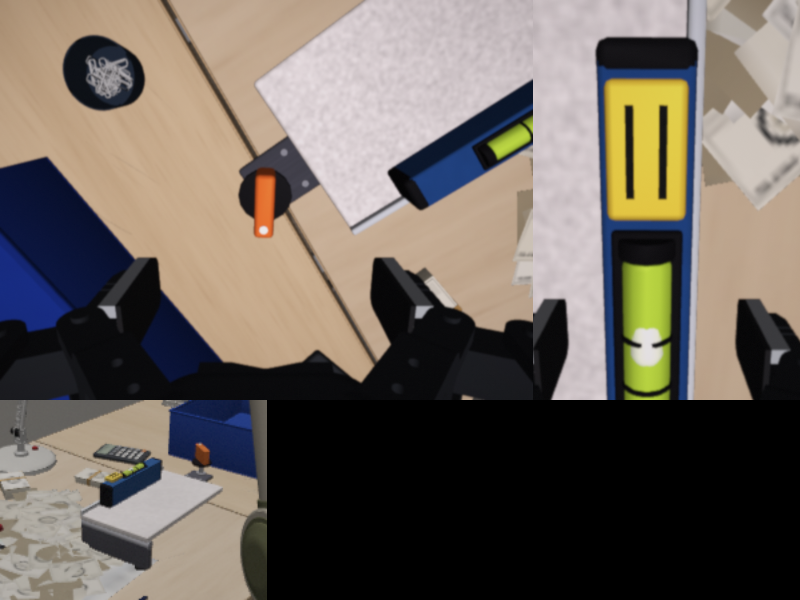

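Flush placement confirmed, and the bubble is toward the pad end. In the wrist view the knob's bar runs from (265,171) to (264,236), with the white dot at (264,230).

```bash
python3 - <<'E'
from h import *
from scipy.spatial.transform import Rotation as Ro
np.set_printoptions(precision=3,suppress=True)
W=load('w6');T=load('top0');S=load('s6')
print('dot',tri((W,264*1.2,230*1.2),(T,175+768/3.2,195+75/3.2)))
hsv=cv2.cvtColor(W['pixels'],cv2.COLOR_BGR2HSV);m=cv2.inRange(hsv,(5,150,120),(18,255,255));
n,l,st,ce=cv2.connectedComponentsWithStats(m);i=1+np.argmax(st[1:,4]);print(st[i],ce[i])
for z in(116,122):
    a,b=atz(W,265*1.2,171*1.2,z),atz(W,264*1.2,236*1.2,z);print(z,a,b,(a+b)/2,np.arctan2(*(b-a)[1::-1]))
q=ctrl.sense()['ee_rot'];R=Ro.from_quat([q[1],q[2],q[3],q[0]]);print(R.as_matrix())
ya=np.arctan2(R.as_matrix()[1,1],R.as_matrix()[0,1]);print('yaw y',ya)
c,s=np.cos(ya),np.sin(ya)
G=np.array([[s,c,0],[-c,s,0],[0,0,-1]]);print(np.linalg.det(G),(Ro.from_matrix(G)*R.inv()).as_rotvec())
E
```

```text
dot (array([ 556.39 , -201.36 ,  108.843]), [np.float64(0.4947086886007952), np.float64(0.4947086886007703)])
[ 305  210   26   75 1595] [317.282 244.606]
116 [ 517.374 -178.53   116.   ] [ 558.118 -202.707  116.   ] [ 537.746 -190.619  116.   ] -0.5355373783602171
122 [ 516.413 -177.875  122.   ] [ 556.133 -201.445  122.   ] [ 536.273 -189.66   122.   ] -0.5355373783602176
[[-0.866  0.5   -0.01 ]
 [ 0.5    0.866 -0.009]
 [ 0.004 -0.013 -1.   ]]
yaw y 1.0472704594488331Traceback (most recent call last):
  File "<stdin>", line 13, in <module>
  File "scipy/spatial/transform/_rotation.pyx", line 1143, in scipy.spatial.transform._rotation.Rotation.from_matrix
ValueError: Non-positive determinant (left-handed or null coordinate frame) in rotation matrix 0: [[ 0.866  0.5    0.   ]
 [-0.5    0.866  0.   ]
 [ 0.     0.    -1.   ]].
```

```bash
python3 -m jog '[{"delta_pos":[-1.3,-1.3,-30],"angular":[0.009,-0.01,-0.012],"fingers":0.6},{"delta_pos":[-1.3,-1.3,-75],"angular":[0.009,-0.01,-0.012],"fingers":0.6},{"delta_pos":[-1.3,-1.3,-105],"angular":[0.009,-0.01,-0.012],"fingers":0.6},{"delta_pos":[-1.3,-1.3,-118],"angular":[0.009,-0.01,-0.012],"fingers":0.6},{"delta_pos":[-1.3,-1.3,-118],"angular":[0.009,-0.01,-0.012],"fingers":0.3},{"delta_pos":[-1.3,-1.3,-118],"angular":[0.009,-0.01,-0.012],"fingers":0},{"delta_pos":[-1.3,-1.3,-118],"angular":[0.009,-0.01,-0.012],"fingers":0},{"delta_pos":[-1.3,-1.3,-118],"angular":[0.009,-0.01,-0.012],"fingers":0},{"delta_pos":[-1.3,-1.3,-118],"angular":[0.009,-0.01,-0.012],"fingers":0}]' 60
python3 - <<'E'
from h import *
c=snap('wrist','w7');s=snap('scene','s7');print(ctrl.sense()['wrist_torque'])
im=np.hstack([cv2.resize(c['pixels'],(400,300)),cv2.resize(s['pixels'][150:225,260:360],(400,300),interpolation=cv2.INTER_CUBIC)]); cv2.imwrite('pics/m7.png',im)
E
```

```text
time_s: 11.48
eef_pos: [537.4, -189.7, 114.0]
ee_rot: [0.001, 0.263, 0.965, -0.001]
force: [-2.8, -2.7, 7.7]
grip_width: 0.156
grip_force: 59.2
[-0.26634973  0.48951337  0.16123818]
```

View pics/m7.png

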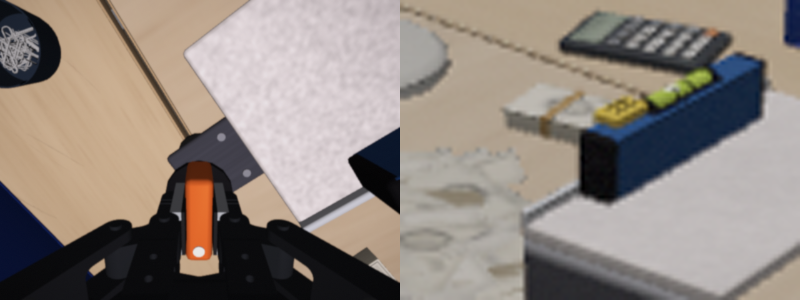

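```bash
python3 - <<'E'
from h import *
np.set_printoptions(precision=2,suppress=True)
c=load('w5');p=c['pixels']
for x in (300,307,314,322,329):
    print(x,' '.join(f'{v}:{p[v,x].max()},{p[v,x,0]}' for v in range(320,400,4)))
z=71+51
for u,v in ((314,346),(314,346),(314,393)): print(atz(c,u,v,z))
E
```

```text
300 320:179,52 324:179,52 328:179,52 332:181,75 336:188,134 340:165,148 344:19,19 348:179,163 352:189,173 356:187,168 360:180,93 364:179,52 368:178,52 372:179,52 376:179,52 380:178,51 384:177,51 388:154,44 392:17,15 396:163,48
307 320:199,60 324:200,61 328:214,161 332:226,214 336:226,214 340:226,213 344:101,95 348:195,182 352:226,212 356:226,213 360:224,208 364:208,179 368:201,62 372:200,61 376:200,61 380:200,61 384:200,61 388:199,60 392:39,17 396:103,33
314 320:212,66 324:213,66 328:214,109 332:227,227 336:227,226 340:227,226 344:227,225 348:227,225 352:227,225 356:227,225 360:227,222 364:220,202 368:211,66 372:210,65 376:210,65 380:210,65 384:210,64 388:209,64 392:95,29 396:78,27
322 320:208,63 324:207,63 328:214,134 332:227,217 336:227,217 340:226,216 344:55,53 348:173,164 352:227,216 356:226,216 360:223,211 364:208,133 368:204,62 372:204,62 376:203,61 380:204,62 384:203,62 388:199,60 392:28,16 396:133,41
329 320:192,58 324:192,57 328:192,57 332:191,57 336:190,63 340:112,51 344:30,20 348:190,123 352:193,152 356:190,108 360:187,56 364:186,55 368:186,55 372:185,55 376:185,55 380:183,54 384:182,53 388:104,29 392:40,19 396:177,52
[578.17  -1.3  122.  ]
[578.17  -1.3  122.  ]
[579.52 -16.31 122.  ]
```

```bash
python3 -m jog '[{"delta_pos":[0,0,0],"angular":[0,0,-0.15],"fingers":0},{"delta_pos":[0,0,0],"angular":[0,0,-0.3],"fingers":0},{"delta_pos":[0,0,0],"angular":[0,0,-0.45],"fingers":0},{"delta_pos":[0,0,0],"angular":[0,0,-0.6],"fingers":0},{"delta_pos":[0,0,0],"angular":[0,0,-0.7],"fingers":0},{"delta_pos":[0,0,0],"angular":[0,0,-0.7],"fingers":0}]'
```

```text
time_s: 12.32
eef_pos: [538.3, -188.9, 114.0]
ee_rot: [0.002, 0.578, 0.816, 0.001]
force: [4.0, 2.9, 6.1]
grip_width: 0.153
grip_force: 59.4
```

```bash
python3 -m jog '[{"delta_pos":[0,0,0],"angular":[0,0,-0.07],"fingers":0},{"delta_pos":[0,0,0],"angular":[0,0,-0.13],"fingers":0},{"delta_pos":[0,0,0],"angular":[0,0,-0.13],"fingers":0},{"delta_pos":[0,0,0],"angular":[0,0,-0.13],"fingers":0.6},{"delta_pos":[0,0,0],"angular":[0,0,-0.13],"fingers":0.6},{"delta_pos":[0,0,0],"angular":[0,0,-0.13],"fingers":0.6},{"delta_pos":[0,0,40],"angular":[0,0,-0.13],"fingers":0.6},{"delta_pos":[0,0,85],"angular":[0,0,-0.13],"fingers":0.6},{"delta_pos":[0,30,115],"angular":[0,0,-0.13],"fingers":0.6},{"delta_pos":[0,60,130],"angular":[0,0,-0.13],"fingers":0.6}]'
python3 -m jog '[{"delta_pos":[10,30,0],"angular":[0,0,-0.06],"fingers":0.6},{"delta_pos":[23,60,0],"angular":[0,0,-0.13],"fingers":0.6},{"delta_pos":[33,100,0],"angular":[0,0,-0.13],"fingers":0.6},{"delta_pos":[43,123,0],"angular":[0,0,-0.13],"fingers":0.6},{"delta_pos":[43,123,0],"angular":[0,0,-0.13],"fingers":0.6},{"delta_pos":[43,123,0],"angular":[0,0,-0.13],"fingers":0.6}]'
python3 - <<'E'
from h import *
np.set_printoptions(precision=2,suppress=True)
c=snap('wrist','w8');p=c['pixels']
z=72+51
u,v=proj(c,np.array([579,-7.,z]));print(u,v); u=int(round(u));v=int(round(v))
h=cv2.cvtColor(p,cv2.COLOR_BGR2HSV); W=p[v-90:v+90,u-40:u+40]
g=cv2.inRange(h,(25,120,100),(45,255,255))[v-90:v+90,u-40:u+40]; ys,xs=np.nonzero(g);print('green',xs.min()+u-40,xs.max()+u-40,ys.min()+v-90,ys.max()+v-90)
b=((p.min(2)>150))[v-90:v+90,u-12:u+12]; ys,xs=np.nonzero(b);B=(xs.mean()+u-12,ys.mean()+v-90);print('bubble',B,len(xs))
for x in (u-8,u+8): print([ (y,p[y,x].max()) for y in range(v-60,v+60) if p[y,x].max()<130])
E
```

```text
time_s: 13.58
eef_pos: [537.2, -128.6, 244.2]
ee_rot: [0.001, 0.63, 0.777, 0.0]
force: [0.4, -0.2, 0.8]
grip_width: 0.601
grip_force: 0.0
time_s: 14.32
eef_pos: [579.8, -6.6, 242.3]
ee_rot: [-0.0, 0.679, 0.734, -0.0]
force: [0.9, 0.6, 0.5]
grip_width: 0.6
grip_force: 0.0
318.0681828296215 239.9117231853765
green 301 331 150 291
bubble (np.float64(317.4423076923077), np.float64(240.87307692307695)) 260
[(180, np.uint8(16)), (181, np.uint8(17)), (182, np.uint8(16)), (183, np.uint8(16)), (184, np.uint8(17)), (185, np.uint8(15)), (186, np.uint8(30)), (187, np.uint8(66)), (188, np.uint8(116)), (227, np.uint8(102)), (228, np.uint8(62)), (229, np.uint8(77)), (230, np.uint8(125)), (253, np.uint8(93)), (254, np.uint8(59)), (255, np.uint8(84)), (290, np.uint8(102)), (291, np.uint8(52)), (292, np.uint8(19)), (293, np.uint8(13)), (294, np.uint8(14)), (295, np.uint8(15)), (296, np.uint8(13)), (297, np.uint8(15)), (298, np.uint8(17)), (299, np.uint8(34))]
[(180, np.uint8(15)), (181, np.uint8(15)), (182, np.uint8(15)), (183, np.uint8(14)), (184, np.uint8(15)), (185, np.uint8(19)), (186, np.uint8(48)), (187, np.uint8(96)), (226, np.uint8(128)), (227, np.uint8(75)), (228, np.uint8(64)), (229, np.uint8(110)), (252, np.uint8(122)), (253, np.uint8(72)), (254, np.uint8(63)), (255, np.uint8(108)), (289, np.uint8(124)), (290, np.uint8(77)), (291, np.uint8(35)), (292, np.uint8(14)), (293, np.uint8(14)), (294, np.uint8(15)), (295, np.uint8(15)), (296, np.uint8(15)), (297, np.uint8(17)), (298, np.uint8(19)), (299, np.uint8(38))]
```

The bubble sits at row 240.9 between lines at 228.3 and 254, so it is centred. I'll recheck once it has settled and locate the pad.

```bash
python3 -m jog '[{"delta_pos":[0,0,0],"angular":[0,0,0],"fingers":0},{"delta_pos":[0,0,0],"angular":[0,0,0],"fingers":0},{"delta_pos":[0,0,0],"angular":[0,0,0],"fingers":0},{"delta_pos":[0,0,0],"angular":[0,0,0],"fingers":0},{"delta_pos":[0,0,0],"angular":[0,0,0],"fingers":0},{"delta_pos":[0,0,0],"angular":[0,0,0],"fingers":0},{"delta_pos":[0,0,0],"angular":[0,0,0],"fingers":0},{"delta_pos":[0,0,0],"angular":[0,0,0],"fingers":0}]'
python3 - <<'E'
from h import *
np.set_printoptions(precision=2,suppress=True)
c=snap('wrist','w9');p=c['pixels'];h=cv2.cvtColor(p,cv2.COLOR_BGR2HSV)
b=(p.min(2)>150)[200:280,306:330];ys,xs=np.nonzero(b);print('bubble',xs.mean()+306,ys.mean()+200)
print([y for y in range(215,265) if p[y,310].max()<100],[y for y in range(215,265) if p[y,326].max()<100])
m=cv2.inRange(h,(22,140,150),(29,255,255));m[:, :280]=0;m[:,360:]=0;n,l,st,ce=cv2.connectedComponentsWithStats(m);i=1+np.argmax(st[1:,4]);print(st[i],ce[i])
L=atz(c,317.5,241,125);x,y,w,hh=st[i][:4];P=atz(c,x+w/2-.5,y+hh/2-.5,130)
print('level',L,'pad',P,P-L,np.linalg.norm((P-L)[:2]), 'pad size',atz(c,x,y,130)-atz(c,x+w,y+hh,130))
print(ctrl.sense()['ee_rot'],ctrl.sense()['force'])
im=np.hstack([p[:400,180:460],cv2.resize(snap('scene','s9')['pixels'][130:230,250:400],(520,347))[:400].copy() if 0 else cv2.copyMakeBorder(cv2.resize(load('s9')['pixels'][130:230,250:400],(510,340)),0,60,0,0,cv2.BORDER_CONSTANT)]) if snap('scene','s9') else 0
cv2.imwrite('pics/m9.png',im)
E
```

```text
time_s: 15.38
eef_pos: [580.0, -5.9, 242.5]
ee_rot: [-0.0, 0.679, 0.734, -0.0]
force: [-0.3, 0.4, 0.6]
grip_width: -0.001
grip_force: 0.0
bubble 316.8892988929889 241.7859778597786
[229, 230, 255, 256] [228, 229, 254, 255]
[ 298  103   35   63 1859] [315.13 133.8 ]
level [578.96  -6.5  125.  ] pad [572.75  54.57 130.  ] [-6.21 61.07  5.  ] 61.384908259728846 pad size [-21.38  31.36   0.  ]
[-0.    0.68  0.73 -0.  ] [-0.41 -0.43 -0.78]
```

```bash
python3 -m jog '[{"delta_pos":[-5,40,0],"angular":[0,0,0],"fingers":0},{"delta_pos":[-7,60.7,-25],"angular":[0,0,0],"fingers":0},{"delta_pos":[-7,60.7,-60],"angular":[0,0,0],"fingers":0},{"delta_pos":[-7,60.7,-80],"angular":[0,0,0],"fingers":0},{"delta_pos":[-7,60.7,-89],"angular":[0,0,0],"fingers":0},{"delta_pos":[-7,60.7,-89],"angular":[0,0,0],"fingers":0}]'
python3 -m jog '[{"delta_pos":[0,0,-2],"angular":[0,0,0],"fingers":0},{"delta_pos":[0,0,-4],"angular":[0,0,0],"fingers":0},{"delta_pos":[0,0,-5],"angular":[0,0,0],"fingers":0},{"delta_pos":[0,0,-5],"angular":[0,0,0],"fingers":0}]'
```

```text
time_s: 16.23
eef_pos: [573.1, 54.7, 153.6]
ee_rot: [-0.0, 0.679, 0.734, -0.0]
force: [0.4, 0.3, 0.2]
grip_width: -0.002
grip_force: 0.0
time_s: 16.73
eef_pos: [573.0, 54.7, 148.5]
ee_rot: [-0.0, 0.679, 0.734, -0.0]
force: [-0.9, -0.0, 0.0]
grip_width: -0.002
grip_force: 0.0
```

```bash
python3 -m jog '[{"delta_pos":[0,0,-1],"angular":[0,0,0],"fingers":0},{"delta_pos":[0,0,-2],"angular":[0,0,0],"fingers":0},{"delta_pos":[0,0,-3],"angular":[0,0,0],"fingers":0},{"delta_pos":[0,0,-3],"angular":[0,0,0],"fingers":0}]'
```

```text
time_s: 17.23
eef_pos: [573.1, 54.8, 145.9]
ee_rot: [-0.0, 0.679, 0.734, -0.0]
force: [-1.1, 1.3, 5.2]
grip_width: 0.004
grip_force: 2.6
```

```bash
python3 -m jog '[{"delta_pos":[0,0,-1],"angular":[0,0,0],"fingers":0},{"delta_pos":[0,0,-2.2],"angular":[0,0,0],"fingers":0},{"delta_pos":[0,0,-2.2],"angular":[0,0,0],"fingers":0},{"delta_pos":[0,0,-2.2],"angular":[0,0,0],"fingers":0},{"delta_pos":[0,0,-2.2],"angular":[0,0,0],"fingers":0},{"delta_pos":[0,0,-2.2],"angular":[0,0,0],"fingers":0},{"delta_pos":[0,0,-2.2],"angular":[0,0,0],"fingers":0},{"delta_pos":[0,0,-2.2],"angular":[0,0,0],"fingers":0}]'
python3 - <<'E'
from h import *
c=snap('wrist','w10');s=snap('scene','s10');f=[]
for _ in range(6): snap('scene','x'); f.append(ctrl.sense()['force'])
print(np.round(f,1), ctrl.sense()['eef_pos'])
im=np.hstack([cv2.resize(c['pixels'],(400,300)),cv2.resize(s['pixels'][150:225,260:360],(400,300),interpolation=cv2.INTER_CUBIC)])
im=np.vstack([im,cv2.resize(load('w9')['pixels'][60:315,150:490],(800,300))[:, :800]]);cv2.imwrite('pics/m10.png',im)
E
```

```text
time_s: 18.23
eef_pos: [573.3, 54.8, 144.3]
ee_rot: [0.0, 0.679, 0.734, 0.0]
force: [-2.9, 0.6, 8.7]
grip_width: 0.001
grip_force: 4.5
[[-3.   1.   8.5]
 [-2.4  0.4  8.7]
 [-3.3 -0.5  9.4]
 [-2.7  0.2  9.1]
 [-2.7 -0.8  9.5]
 [-3.1  0.5  9. ]] [573.26465949  54.75929361 144.3073934 ]
```

View pics/m10.png

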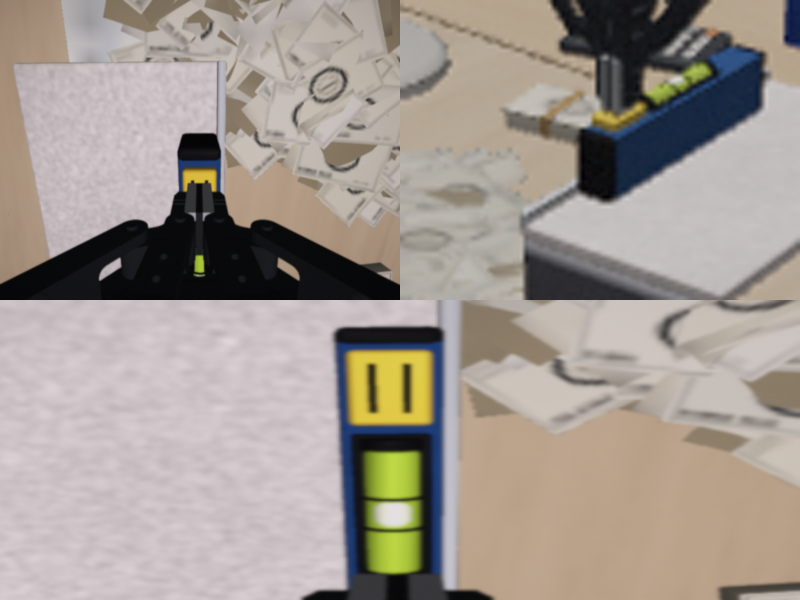

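The picture shows the fingertips on the yellow pad, the bubble centred and the level against the rail. The force is about 9 N, so I'll add a touch more, hold, and hand in.

```bash
python3 -m jog '[{"delta_pos":[0,0,-0.5],"angular":[0,0,0],"fingers":0},{"delta_pos":[0,0,-0.5],"angular":[0,0,0],"fingers":0},{"delta_pos":[0,0,-0.5],"angular":[0,0,0],"fingers":0},{"delta_pos":[0,0,-0.5],"angular":[0,0,0],"fingers":0},{"delta_pos":[0,0,-0.5],"angular":[0,0,0],"fingers":0},{"delta_pos":[0,0,-0.5],"angular":[0,0,0],"fingers":0},{"delta_pos":[0,0,-0.5],"angular":[0,0,0],"fingers":0},{"delta_pos":[0,0,-0.5],"angular":[0,0,0],"fingers":0},{"delta_pos":[0,0,-0.5],"angular":[0,0,0],"fingers":0},{"delta_pos":[0,0,-0.5],"angular":[0,0,0],"fingers":0}]' && python3 -c "
from rig import ctrl
f=ctrl.sense()['force'];print(f)
if 8<f[2]<12: print(ctrl.finish_job())"
```

```text
time_s: 19.88
eef_pos: [573.3, 54.8, 143.9]
ee_rot: [0.0, 0.679, 0.734, 0.0]
force: [-2.4, -0.0, 10.0]
grip_width: -0.0
grip_force: 5.0
[-2.43911093 -0.0324323   9.9880186 ]
the job is handed in; nothing more can be done
None
```

I handed the job in at about 20 s: the level is flush along the rail at mid-shelf, the bubble measured centred (within about 0.2 mm) just before pressing, and the arm is still holding the thumb pad down with 10.0 N.

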